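Sort a screwdriver and a notched trowel into their bench trays

ROBOT

A 7-joint arm with a two-finger parallel gripper is mounted at the origin on the work surface. World frame = base frame: x ahead of the robot, y to its left, z up, the work surface at z = 0. Lengths are in m, angles in rad, forces in N, time in s.
With the tool pointing down it reaches from about 0.425 to 0.875 m from the base axis. Payload 4.7 kg.
Tool frame: the origin (TCP) lies midway between the tips of the shut fingers; the grasp point (between the pads) lies 19 mm behind it (r.pinch_z is the distance from the TCP to the grasp point, in m); z points along the fingers, y is the line along which they close (so a half turn about z gives the same grasp; the last joint's range is limited). The gripper opens to 87 mm and grips with 3 to 60 N. Pads are 19 mm wide; open, the fingers measure 117 mm over their backs; the gripper's body (75 mm by 190 mm) begins 51 mm behind the grasp point.
Start: joints at [1.116, 0.321, -0.07, 1.45, 0.023, 1.371, -0.057], TCP at [0.294, -0.58, 0.223] pointing down, gripper open.
Joint ranges: [-2.86, 2.86], [-0.3, 2.09], [-1.38, 1.24], [0.06, 2.45], [-1.56, 4.7], [0.09, 2.05], [-2.69, 2.69]. Speed limits (rad/s): [2.57, 2.57, 3.14, 3.14, 3.14, 3.14, 3.14].

INTERFACE

Orientations are given as a rotation vector (axis times angle).
In Python, from station import r, eoat, solve_ik, status, viewer, order gives the robot as it stands. The module is installed in compiled form; this text tells all that it offers. Calls block until the motion is done:
- r.reach(position, orientation): joint-space move of the TCP to a pose.
- r.move_linear(position, feed=0.15, rotation=None, stop_force=None): straight line of the TCP; rotation=None keeps the orientation; feed is the mean speed in m/s. With stop_force (N) it stops when the force on the tool has changed by that much, and returns True; else False.
- r.movej(angles): joint-space move.
- eoat.command_gripper(opening): opening from 0.0 (shut) to 1.0 (fully open); the grip force is fixed at half the most; returns when the fingers have stopped.
- r.hold(seconds).
- solve_ik(position, orientation): joint angles nearest the present ones, or None.
- status.get_obs(): the state.
- viewer.camera(name): name is "scene" or "top" or "wrist"; returns (picture, depth): 480x640x3 uint8, red, green, blue; 480x640 float32, m along the optical axis (not along the pixel's ray), 0 where there is no reading.
- viewer.get_calibration(name): a dict with "fx", "fy", "cx", "cy" (pixels), "D" ([k1, k2, p1, p2, k3] as OpenCV has them; the pictures are not rectified), "view" (4x4, takes a point from world to camera coordinates). Camera axes: x right, y down, z forward; pixel columns grow to the right and rows downward; lengths in m; the calibration is good to about 2 mm. A picture is of the moment at which its call begins: read the wrist's pose just before it. get_calibration takes no time and is no camera call; for the wrist camera it gives the pose at the moment of the call.
A pose or a line that the arm cannot do raises r.IKError and nothing moves.
- order.close_job(): hands the job in; it is judged then, once.
The state is a dict: "clock": time; "joint_pos": joint angles; "dq": joint speeds; "effort": joint torques, N m; "tool_pos": TCP position; "tool_rot": TCP orientation; "wrist_force": force on the tool from outside, world axes, zero at the start; "moment": the same for the moment, N m; "opening": opening from 0.0 (shut) to 1.0 (fully open); "gripper_force": force on a finger pad.
Only numpy, scipy, OpenCV 4.12 (cv2) and the standard library are available. Lean on these libraries where they do the work, as an engineer would, in place of code of your own. Each camera call takes 0.05 s, during which the arm holds its last target. There are 200 camera calls.

TASK

Clear these two tools off the tiler's bench into their wooden trays: the screwdriver goes in the long tray and the small notched trowel in the square tray. Each must end up lying flat on the bottom of its own tray, the trowel on its blade with the handle up. Set them in from low down; do not drop or throw them from a height.

Things in the scene. Friction and masses are not known exactly. Their poses are not given: they have to be found in the camera images.
- screwdriver: Loose on the bench, 200 mm, 120 g: eight-sided wooden handle, 26 mm across flats, thin ROUND 8 mm steel shaft (the chisel lying farther off has a like handle but a flat 20 mm blade). Origin on its long axis, 13 mm up, near the balance point; x to the tip: handle from -72 to +28 mm, shaft on to +130. Handle end towards the robot.
- trowel: Small notched trowel lying on its blade, 260 g: steel blade 150 x 80 x 3 mm, teeth on one long side (-y) reach 46 mm from the middle. Round wooden handle above it, along x, 26 mm thick, 116 mm long, axis 48 mm above the underside, on two 10 mm posts at x = +-45 mm; gap under it 32 mm. Origin: centre of the blade's underside; z up.
- long_tray: Long open wooden tray, grey rim, empty, fixed to the bench on the robot's left or right: 286 x 146 mm outside, 270 x 130 mm inside, 50 mm high, walls and bottom 8 mm thick. Origin: centre of its underside, on the bench; x along its length, roughly straight away from the robot; z up.
- square_tray: Square open wooden tray, grey rim, empty, fixed to the bench on the side opposite the long tray: 206 x 206 mm outside, 190 x 190 mm inside, 50 mm high, walls and bottom 8 mm thick. Origin: centre of its underside, on the bench; x and y along its sides, z up.
Things that resemble listed ones, but are neither listed nor needed, are in the scene too. What is shaped like the screwdriver but purple is not meant. Several things have the shape of the trowel; the one meant has the colours described above.

How it is judged:
At the end, for the whole second after the job is handed in: Both at rest. Screwdriver in the long tray: origin within 80 mm (along) and 60 mm (across) of its centre, under 28 mm above its underside (21 lying flat). Trowel in the square tray: origin within 60 mm of its centre both ways, under 18 mm above its underside (8 when flat), level within 10 deg (x of screwdriver in the frame of long_tray between -0.08 and 0.08 m and y of screwdriver in the frame of long_tray between -0.06 and 0.06 m and z of screwdriver in the frame of long_tray below 0.028 m and x of trowel in the frame of square_tray between -0.06 and 0.06 m and y of trowel in the frame of square_tray between -0.06 and 0.06 m and z of trowel in the frame of square_tray below 0.018 m and angle between trowel's own z axis and vertical below 0.17 rad and linear speed of each of screwdriver, trowel below 0.02 m/s); the robot touches nothing.
It fails at once if the screwdriver is let go, dropped or thrown at more than 120 mm above the bench (height (world z) of screwdriver above 0.12 m and contact force between screwdriver and the fingers below 0.01 N).
It fails at once if the trowel is let go, dropped or thrown at more than 120 mm above the bench (height (world z) of trowel above 0.12 m and contact force between trowel and the fingers below 0.01 N).
It also fails if it takes over 64 s, if anything falls off the work surface, if the arm or the gripper's body presses on something with over 40 N, if the wrist force passes 120 N, or if a joint passes its speed limit or range.

## Working session

There is one attempt and no reset: what is moved stays moved. The work goes in short steps, each a Python script; the robot and the scene stay as the last script left them, time stands still between calls to the robot, and variables do not carry over. Pictures are saved under pics/ and viewed, at most 10 in all, crops included, and the job is handed in when it is done.

```bash
mkdir -p pics; ls; cat > h.py <<'E'
import numpy as np, cv2
from station import r, eoat, solve_ik, status, viewer, order
def cloud(name):
    c=viewer.get_calibration(name); im,d=viewer.camera(name)
    K=np.array([[c['fx'],0,c['cx']],[0,c['fy'],c['cy']],[0,0,1.]])
    v,u=np.mgrid[0:480,0:640]
    p=cv2.undistortPoints(np.stack([u,v],-1).reshape(-1,1,2).astype(float),K,np.array(c['D'],float)).reshape(480,640,2)
    P=np.dstack([p*d[...,None],d])
    V=np.array(c['view']); W=(P-V[:3,3])@V[:3,:3]
    W[d==0]=np.nan
    return im,d,W
def save(n,im): cv2.imwrite(f'pics/{n}.png',im[...,::-1])
def down(yaw):  # tool z down, tool y (closing line) at world angle yaw
    from scipy.spatial.transform import Rotation as R
    y=np.array([np.cos(yaw),np.sin(yaw),0]); z=np.array([0,0,-1.])
    return R.from_matrix(np.c_[np.cross(y,z),y,z]).as_rotvec()
E
python3 - <<'E'
from h import *
im,d,W=cloud('top'); save('top0',im); np.savez('top0',im=im,W=W)
im2,d2,W2=cloud('scene'); save('scene0',im2); np.savez('scene0',im=im2,W=W2)
print(status.get_obs())
for v in range(40,480,80): print([tuple(np.round(W[v,u],2)) for u in range(40,640,140)])
E
```

```text
pics
{'clock': 0.1, 'joint_pos': array([ 1.11611338,  0.32173855, -0.07004367,  1.45153366,  0.02260081,
        1.37080042, -0.05690851]), 'dq': array([-0.0016041 , -0.0017245 , -0.00187726, -0.00194204, -0.00089698,
       -0.00029119, -0.00138619]), 'effort': array([-1.07262229e-04, -4.92573059e+01, -4.05630218e-01, -3.13398242e+01,
       -6.41041668e-02,  3.94743495e-02,  1.00096520e-04]), 'tool_pos': array([ 0.29338447, -0.57947677,  0.22158698]), 'tool_rot': array([-3.05412004e+00, -7.29231882e-01,  7.78806156e-04]), 'wrist_force': array([-0.25790842, -0.31856442,  0.4686182 ]), 'moment': array([-0.0252326 ,  0.02015371,  0.01297456]), 'gripper_force': 0.0, 'opening': 1.0017278221490467}
[(np.float64(0.8), np.float64(0.61), np.float64(0.04)), (np.float64(0.81), np.float64(0.31), np.float64(0.0)), (np.float64(0.8), np.float64(-0.0), np.float64(0.03)), (np.float64(nan), np.float64(nan), np.float64(nan)), (np.float64(0.81), np.float64(-0.63), np.float64(0.0))]
[(np.float64(0.63), np.float64(0.61), np.float64(-0.0)), (np.float64(0.63), np.float64(0.3), np.float64(0.01)), (np.float
[... 577 characters left out ...]
t64(-0.0), np.float64(-0.0)), (np.float64(0.28), np.float64(-0.3), np.float64(-0.0)), (np.float64(0.28), np.float64(-0.6), np.float64(-0.0))]
[(np.float64(0.12), np.float64(0.59), np.float64(0.0)), (np.float64(0.11), np.float64(0.29), np.float64(-0.0)), (np.float64(0.11), np.float64(0.0), np.float64(0.0)), (np.float64(0.11), np.float64(-0.29), np.float64(0.0)), (np.float64(0.12), np.float64(-0.52), np.float64(0.14))]
[(np.float64(nan), np.float64(nan), np.float64(nan)), (np.float64(-0.05), np.float64(0.29), np.float64(-0.0)), (np.float64(0.04), np.float64(-0.0), np.float64(0.35)), (np.float64(0.11), np.float64(-0.14), np.float64(0.63)), (np.float64(0.13), np.float64(-0.24), np.float64(0.7))]
```

View pics/top0.png

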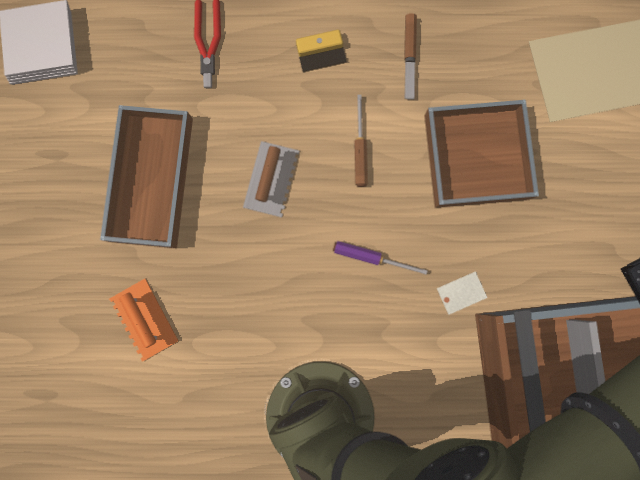

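View pics/scene0.png

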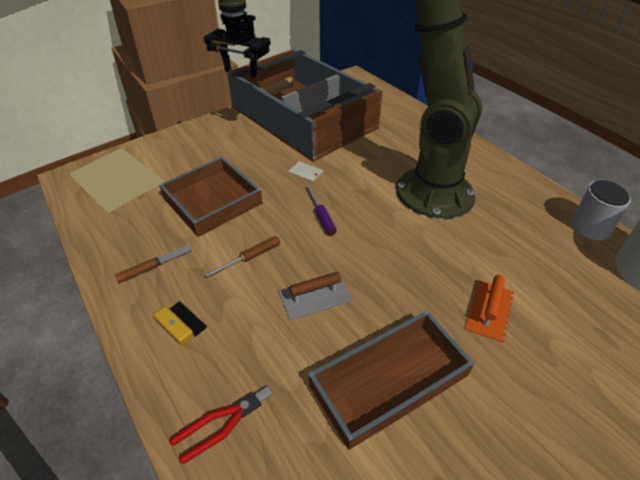

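The top view shows the screwdriver (handle ~(361,163), tip ~(361,97)) and the wooden-handled steel trowel at (272,180). The long tray is on the left at (147,177) and the square tray on the right at (482,153). The decoys are the purple driver, the orange trowel, the chisel at (410,55) and something grey in the toolbox. Next I'll get poses from depth.

```bash
python3 - <<'E'
from h import *
z=np.load('top0.npz'); W=z['W']; im=z['im']
def box(u0,u1,v0,v1,zlo,zhi):
    w=W[v0:v1,u0:u1].reshape(-1,3); return w[(w[:,2]>zlo)&(w[:,2]<zhi)]
def rep(n,p):
    (c,s,a)=cv2.minAreaRect(p[:,:2].astype(np.float32)); q=p[:,:2]-p[:,:2].mean(0)
    e=np.linalg.eigh(q.T@q)[1][:,1]; e=e*np.sign(e[0])
    print(n,len(p),'rect',np.round(c,4),np.round(s,4),round(a,1),'mean',np.round(p.mean(0),4),'zmax',round(np.percentile(p[:,2],98),4),'axis deg',round(np.degrees(np.arctan2(e[1],e[0])),1))
rep('long',box(90,205,95,255,.042,.06))
rep('square',box(415,550,90,215,.042,.06))
rep('trhandle',box(240,305,135,220,.045,.08))
rep('trblade',box(240,305,135,220,.0015,.08))
rep('sd all',box(345,378,85,195,.005,.04))
rep('sd handle',box(345,378,135,195,.015,.04))
rep('sd shaft',box(345,378,85,134,.005,.04))
E
```

```text
long 2028 rect [0.4987 0.3624] [0.149  0.2866] 84.5 mean [0.4997 0.3633 0.0502] zmax 0.0556 axis deg -5.5
square 1833 rect [ 0.5431 -0.3411] [0.2088 0.2106] 4.6 mean [ 0.5438 -0.3422  0.0498] zmax 0.0545 axis deg 81.5
trhandle 692 rect [0.4986 0.1051] [0.0258 0.1172] 75.4 mean [0.4971 0.1045 0.0586] zmax 0.0645 axis deg -14.5
trblade 3111 rect [0.5016 0.1016] [0.1391 0.1848] 89.9 mean [0.4978 0.1017 0.0162] zmax 0.0631 axis deg -10.8
sd all 798 rect [ 0.5833 -0.0912] [0.0696 0.2422] 89.0 mean [ 0.5515 -0.0893  0.0208] zmax 0.0296 axis deg -0.1
sd handle 588 rect [ 0.5329 -0.0898] [0.026  0.1109] 89.7 mean [ 0.5301 -0.0894  0.0234] zmax 0.0301 axis deg 0.8
sd shaft 163 rect [ 0.6482 -0.0924] [0.0696 0.1123] 89.0 mean [ 0.6392 -0.0897  0.0147] zmax 0.0208 axis deg -2.3
```

```bash
cat >> h.py <<'E'
def best(p,deg):
    q0=np.array(status.get_obs()['joint_pos']); L=[]
    for k in (0,180,-180):
        o=down(np.radians(deg+k)); q=solve_ik(p,o)
        if q is not None: L.append((np.abs(np.array(q)-q0).max(),tuple(q),o))
    m=min(L,key=lambda t:t[0]); print('best',p,np.round(m[1],2)); return m[2]
def go(p,deg):
    o=best(p,deg); r.reach(p,o)
E
python3 - <<'E'
from h import *
p=status.get_obs()['tool_pos']; r.move_linear([p[0],p[1],.30],feed=.2)
go([.53,-.09,.22],90)
im,d,W=cloud('wrist'); save('w1',im); np.savez('w1',im=im,W=W)
o=status.get_obs(); print(o['clock'],o['tool_pos'],o['tool_rot'])
m=np.isfinite(W[...,2])&(W[...,2]>.008)&(W[...,2]<.04)&(abs(W[...,1]+.09)<.035)&(W[...,0]>.45)&(W[...,0]<.72)
w=W[m]
for a in np.arange(.46,.72,.02):
    s=w[(w[:,0]>=a)&(w[:,0]<a+.02)]
    if len(s): print(round(a,2),len(s),np.round(np.median(s,0),4),np.round(np.ptp(s[:,1]),3),round(s[:,0].min(),4))
E
```

```text
best [0.53, -0.09, 0.22] [ 0.59  0.11 -0.51  1.72  0.06  1.32 -1.5 ]
2.6667 [ 0.52998785 -0.09128375  0.21997866] [ 3.14138984e+00 -3.05325510e-03  2.89833180e-05]
0.46 44 [ 0.4775 -0.0912  0.0216] 0.019 0.4761
0.48 470 [ 0.4905 -0.0918  0.0245] 0.026 0.4804
0.5 498 [ 0.5101 -0.0913  0.0248] 0.026 0.5
0.52 527 [ 0.5304 -0.0909  0.0246] 0.026 0.52
0.54 545 [ 0.5499 -0.0909  0.0247] 0.026 0.54
0.56 561 [ 0.5698 -0.091   0.024 ] 0.026 0.5601
0.58 209 [ 0.5876 -0.091   0.0165] 0.018 0.58
0.6 198 [ 0.61   -0.0901  0.0161] 0.008 0.6004
0.62 205 [ 0.6299 -0.0902  0.0162] 0.008 0.6202
0.64 195 [ 0.6502 -0.0894  0.0164] 0.007 0.6401
0.66 207 [ 0.6694 -0.0894  0.0155] 0.007 0.6601
```

View pics/w1.png

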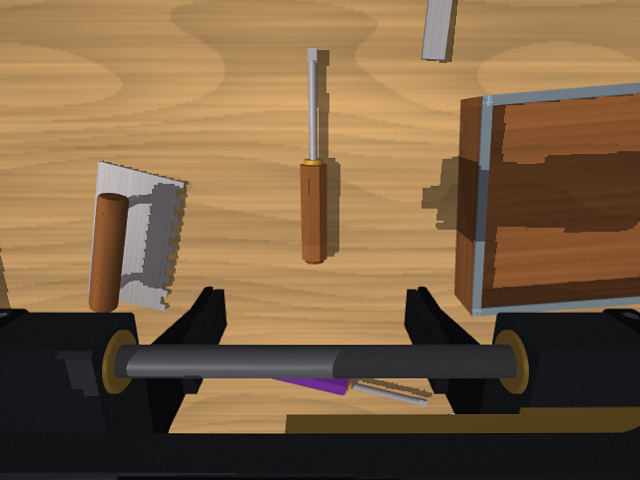

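The wrist view shows a round shaft from (313,60) to (313,160) and the handle down to (313,262), so this is the screwdriver. The trowel is at left with its teeth facing −y. I'll grasp the screwdriver now.

```bash
python3 - <<'E'
from h import *
eoat.command_gripper(.7)
o=best([.547,-.091,.12],90.3); r.move_linear([.547,-.091,.10],feed=.2,rotation=o)
print('touch',r.move_linear([.547,-.091,.004],feed=.08,stop_force=15))
eoat.command_gripper(0.0)
s=status.get_obs(); print(s['clock'],s['tool_pos'],s['opening'],s['gripper_force'])
if s['opening']>.2:
    r.move_linear([.547,-.091,.10],feed=.12)
    s=status.get_obs(); print(s['clock'],s['tool_pos'],s['opening'],s['gripper_force'],s['wrist_force'])
    im,d,W=cloud('wrist'); save('w2',im)
E
```

```text
best [0.547, -0.091, 0.12] [ 0.57  0.23 -0.51  1.8   0.12  1.14 -1.55]
touch False
6.225 [ 0.54703474 -0.09091434  0.0040514 ] 0.2960383878780092 29.994280035607517
7.175 [ 0.54623244 -0.09100561  0.09910889] 0.291948058034014 29.99438341939822 [-0.58218474 -0.29018743 -2.67854362]
```

View pics/w2.png

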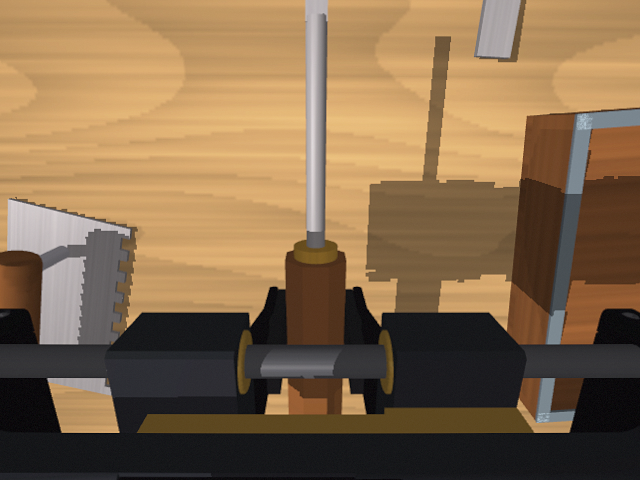

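The screwdriver is held straight, shaft along column 315. Now to place it in the long tray, then look at the trowel from close up.

```bash
python3 - <<'E'
from h import *
t=[.497,.362]
go([*t,.12],84.5)
print('touch',r.move_linear([*t,.0135],feed=.08,stop_force=8)); print(status.get_obs()['tool_pos'])
eoat.command_gripper(.5)
r.move_linear([*t,.16],feed=.15)
eoat.command_gripper(.75)
go([.44,.12,.22],75.5)
im,d,W=cloud('wrist'); np.savez('w3',im=im,W=W); save('w3',im)
print(status.get_obs()['clock'])
m=(W[...,2]>.045)&(W[...,2]<.08)&(abs(W[...,1]-.105)<.09)&(W[...,0]>.4)&(W[...,0]<.6)
w=W[m]; print(len(w),w.mean(0),cv2.minAreaRect(w[:,:2].astype(np.float32)),np.percentile(w[:,2],98))
im,d,W=cloud('top'); np.savez('top1',im=im,W=W); 
w=W[95:255,90:205].reshape(-1,3); 
save('t1',cv2.resize(im[60:270,60:340],(800,600)))
E
```

```text
best [0.497, 0.362, 0.12] [-0.01  0.44 -0.84  1.65  0.35  1.21 -2.59]
touch False
[0.4974094  0.36235551 0.01415128]
best [0.44, 0.12, 0.22] [ 0.54 -0.09 -0.8   1.89 -0.07  1.32 -2.07]
13.9
4056 [0.50026131 0.10375685 0.05880361] ((0.4969101846218109, 0.10458467900753021), (0.025837335735559464, 0.11568333953619003), 75.33368682861328) 0.06244835559330188
```

View pics/t1.png

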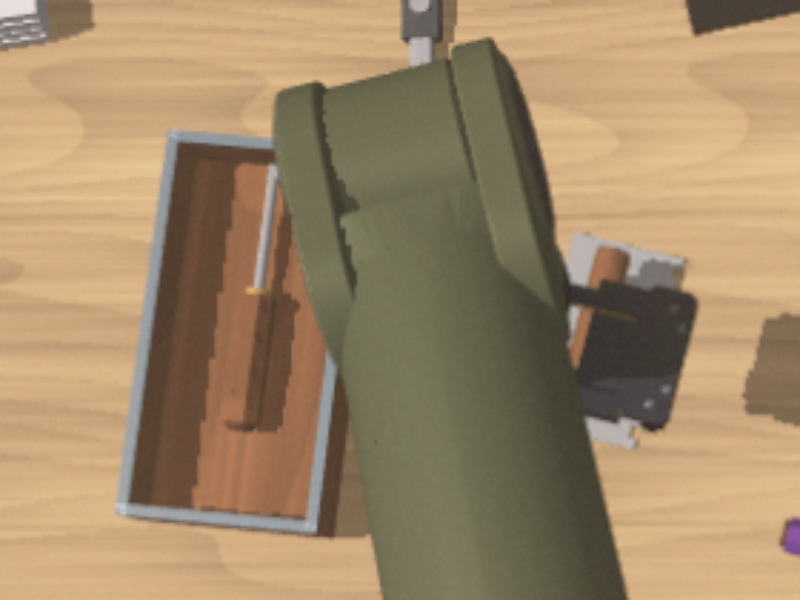

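View pics/w3.png

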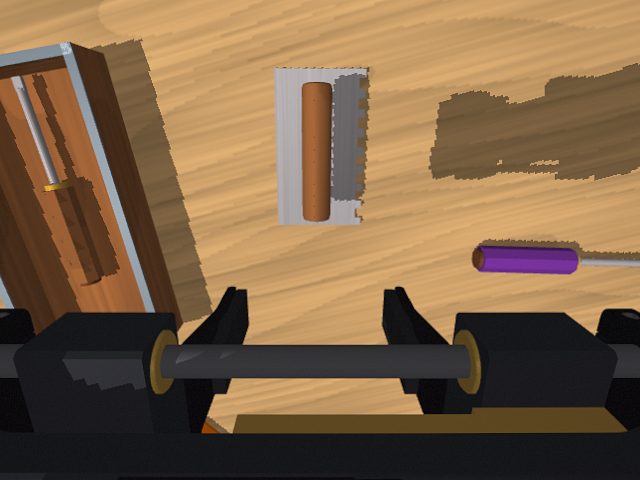

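The screwdriver lies in the middle of the long tray. In the wrist view the trowel handle is at (316,150), and its pose agrees with the first measurement. I'll grasp the trowel and place it.

```bash
python3 - <<'E'
from h import *
p=[.4972,.1048]; t=[.543,-.341]
o=best([*p,.12],75.4); r.move_linear([*p,.12],feed=.15,rotation=o)
print('touch',r.move_linear([*p,.028],feed=.08,stop_force=12))
eoat.command_gripper(0.0)
s=status.get_obs(); print(s['clock'],s['tool_pos'],s['opening'],s['gripper_force'])
assert s['opening']>.2
r.move_linear([*p,.13],feed=.12)
s=status.get_obs(); print(s['opening'],s['wrist_force'],s['moment'])
go([*t,.13],94.6)
im,d,W=cloud('wrist'); save('w4',im)
s=status.get_obs(); print(s['clock'],s['tool_pos'],s['opening'],s['gripper_force'])
E
```

```text
best [0.4972, 0.1048, 0.12] [ 0.53  0.17 -0.84  1.9   0.14  1.13 -2.2 ]
touch False
16.9417 [0.49720353 0.10476851 0.02800138] 0.2808019946473421 30.006181932985783
0.2857623339649152 [-0.11621089  0.3560812  -3.24006818] [ 0.03137537  0.05340233 -0.01612881]
best [0.543, -0.341, 0.13] [ 0.96  0.42 -0.57  1.57  0.23  1.22 -1.14]
19.6333 [ 0.54403674 -0.33873517  0.13018726] 0.29054236116420223 30.0021568313241
```

View pics/w4.png

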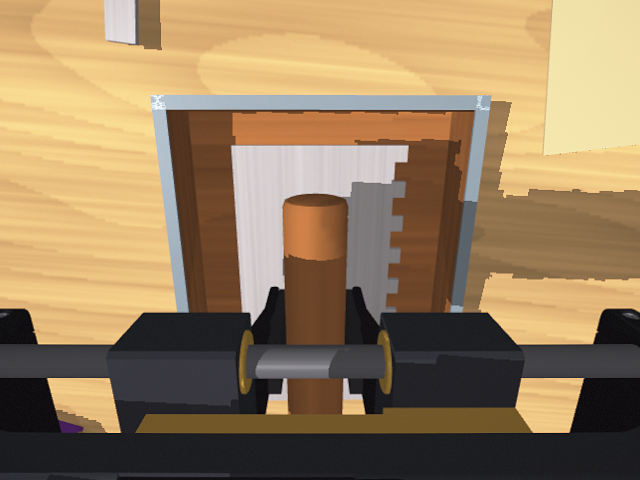

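The trowel hangs level and square over the tray, with its blade (232–408) inside the rims (170–475). I'll lower it, release and check.

```bash
python3 - <<'E'
from h import *
t=[.543,-.341]
print('touch',r.move_linear([*t,.037],feed=.08,stop_force=8)); print(status.get_obs()['tool_pos'])
eoat.command_gripper(.55)
r.move_linear([*t,.18],feed=.15)
go([.42,-.1,.30],90); r.hold(.3)
im,d,W=cloud('top'); save('t2',im)
print(status.get_obs()['clock'])
z0=np.load('top0.npz')['W']
def st(a,n):
    (c,s,g)=cv2.minAreaRect(a[:,:2].astype(np.float32)); print(n,len(a),np.round(c,3),np.round(s,3),round(g,1),'z med',np.nanmedian(a[:,2]).round(4),np.percentile(a[:,2],97).round(4))
g=W.reshape(-1,3)
a=g[(abs(g[:,0]-.543)<.09)&(abs(g[:,1]+.341)<.085)&(g[:,2]>.055)&(g[:,2]<.1)]; st(a,'trowel handle')
m=(abs(g[:,0]-.499)<.125)&(abs(g[:,1]-.362)<.055)&(g[:,2]>.021)&(g[:,2]<.045); st(g[m],'sd')
E
```

```text
touch False
[ 0.54354247 -0.34123994  0.03771662]
best [0.42, -0.1, 0.3] [ 1.   -0.2  -0.71  1.8  -0.13  1.49 -1.25]
24.25
trowel handle 715 [ 0.543 -0.34 ] [0.116 0.027] 4.4 z med 0.0665 0.0716
sd 812 [0.526 0.382] [0.195 0.07 ] 0.1 z med 0.0306 0.0378
```

View pics/t2.png

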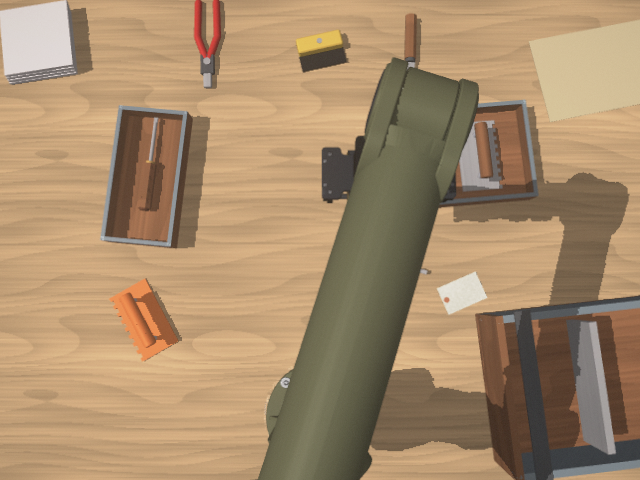

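Both tools lie flat in their trays: the screwdriver at (150,165), and the trowel handle at (486,150), about 69 mm high as it should be. The arm is clear of everything.

```bash
python3 -c "
from h import *
print(order.close_job())"
```

```text
the job is handed in; nothing more can be done
None
```

The screwdriver is lying flat in the long tray and the trowel is on its blade in the square tray; I handed the job in at about 24 s, and the judge's result was not shown.

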